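Put the LED tealights on charge

TASK

Put the LED tealights on charge: fold the charging case's cover back until it stands upright or leans a little beyond, then set every tealight that stands on the ledge upright in a charging pocket, filling the pockets one after the other from the one beside the start plunger and leaving none empty in between. When they are all in, press the start plunger right down to its stop and let it come up again, and leave the cover folded half way down, at 45 degrees, so that it keeps dust off and lets the warmth out. Leave the chime, whistle, cat dish and glass holder where they are.

Things in the scene. Friction and masses are not known exactly. Their poses are not given: they have to be found in the camera images.
- dock: Charging case, fixed: birch box 150 mm deep (its x, away from the robot), 290 mm wide (its y, left), yaw within 0.2 rad; origin under its middle. A switch housing (64 mm wide, 40 mm high) adjoins its -y end. Grey deck 34 mm up, clear 134 x 274 mm, with one row of 5 pockets. Back and end walls rise to 64 mm, front rail to 40 mm: fingers fit in front of and behind a light.
- cover (a joint): Angle of the stiff birch cover, rad: 0 = shut, flat on the case; 0.785 = 45 degrees; 1.571 = upright; 1.92 = its stop, leaning back. Hinged along the case's back edge, its front edge swings up and away from the robot. A stiff hinge: it stays at any angle where it is left; 2 to 5 N at the knob moves it. Starts between 0 and 0.35.
- cover_hinge (a point): Middle of the hinge axis (along the case's y), 64 mm above the ledge, 70 mm behind the case's origin. The cover is a board 143 mm deep from this axis to its front edge, 290 mm wide, 8 mm thick, its underside in the plane of the axis. The frame turns with the cover: x from front edge to hinge, y along the axis, z out of the top face.
- cover_knob (a point): Grip point on the cover's steel knob, a post 20 mm in diameter and 36 mm tall on the top face, 125 mm from the hinge axis, midway along the width. The point is on the post's axis, 26 mm above the top face (34 mm above the plane of the hinge axis). With the cover upright the post points away from the robot. Pinched along the case's y, it can turn between the finger pads.
- plunger (a joint): Travel of the start plunger in m: 0 = up, 0.008 = right down on its stop. A spring brings it back up; it takes about 1.4 N to start it and 5 N to hold it on the stop.
- plunger_top (a point): Middle of the top of the steel start plunger head, a disc 26 mm in diameter, 65 mm above the ledge when up, pressed straight down. It stands on the switch housing at the right-hand (-y) end of the case, outside the cover.
- chime: Bystander: chrome doorbell chime body lying on the ledge, 70 x 110 x 34 mm, origin under its middle.
- whistle: Bystander: lime plastic whistle lying on the ledge, about 50 x 20 x 22 mm, origin under its round chamber.
- dish: Bystander: white ceramic cat dish, 124 mm in diameter, 36 mm high, origin under its middle.
- holder: Bystander: glass tealight holder (a thick glass cup), 66 mm in diameter at the rim, 62 mm high, origin under its middle.
- pocket1 (a point): Centre of the floor of charging pocket 1 of 5, the one beside the start plunger: 44 mm in diameter, 10 mm deep, floor 24 mm above the ledge. z up.
- pocket2 (a point): Centre of the floor of charging pocket 2 of 5: 44 mm in diameter, 10 mm deep, floor 24 mm above the ledge. z up.
- pocket3 (a point): Centre of the floor of charging pocket 3 of 5: 44 mm in diameter, 10 mm deep, floor 24 mm above the ledge. z up.
- pocket4 (a point): Centre of the floor of charging pocket 4 of 5: 44 mm in diameter, 10 mm deep, floor 24 mm above the ledge. z up.
- pocket5 (a point): Centre of the floor of charging pocket 5 of 5, the one farthest from the start plunger: 44 mm in diameter, 10 mm deep, floor 24 mm above the ledge. z up.
- light1: Rechargeable LED tealight, all alike: white upright cylinder 38 mm in diameter, 32 mm high, with a small amber flame tip to 38 mm; about 35 g. Origin: centre of its underside; z up. Starts upright on the ledge; absent (None) in some starts. To clear the deck when it is seated, hold it with the fingertips at least 11 mm above its underside.
- light2: Rechargeable LED tealight, all alike: white upright cylinder 38 mm in diameter, 32 mm high, with a small amber flame tip to 38 mm; about 35 g. Origin: centre of its underside; z up. Starts upright on the ledge; absent (None) in some starts. To clear the deck when it is seated, hold it with the fingertips at least 11 mm above its underside.
- light3: Rechargeable LED tealight, all alike: white upright cylinder 38 mm in diameter, 32 mm high, with a small amber flame tip to 38 mm; about 35 g. Origin: centre of its underside; z up. Starts upright on the ledge; absent (None) in some starts. To clear the deck when it is seated, hold it with the fingertips at least 11 mm above its underside.
- light4: Rechargeable LED tealight, all alike: white upright cylinder 38 mm in diameter, 32 mm high, with a small amber flame tip to 38 mm; about 35 g. Origin: centre of its underside; z up. Starts upright on the ledge; absent (None) in some starts. To clear the deck when it is seated, hold it with the fingertips at least 11 mm above its underside.
- light5: Rechargeable LED tealight, all alike: white upright cylinder 38 mm in diameter, 32 mm high, with a small amber flame tip to 38 mm; about 35 g. Origin: centre of its underside; z up. Starts upright on the ledge; absent (None) in some starts. To clear the deck when it is seated, hold it with the fingertips at least 11 mm above its underside.

How it is judged:
By the outcome, as a careful person would: the job done as asked, in the order asked, and still so for the second after the job is handed in, with the robot touching nothing.
Of light1, light2, light3, light4, light5 only 3 to 5 are there at a start; the rules pass over those that are not, and their reading is None.
At some moment in a run one of light1, light2, light3, light4, light5 may be knocked a few centimetres aside while the robot is not near it.
It also fails if it takes over 210 s, if anything falls off the work surface, if the arm or the gripper's body presses on something with over 40 N, if the wrist force passes 120 N, or if a joint passes its speed limit or range.

ROBOT

A 6-joint arm with a two-finger parallel gripper is mounted at the origin on the work surface. World frame = base frame: x ahead of the robot, y to its left, z up, the work surface at z = 0. Lengths are in m, angles in rad, forces in N, time in s.
With the tool pointing down it reaches from about 0.3 to 0.775 m from the base axis. Payload 14.6 kg.
Tool frame: the origin (TCP) lies on the centre line of the jaws, within the pads' length; the fingertips stand 19 mm ahead of it and the grasp point (between the pads) is the TCP; z points along the fingers, y is the line along which they close (so a half turn about z gives the same grasp; the last joint's range is limited). The gripper opens to 94 mm and grips with 3 to 60 N. Pads are 16 mm wide; open, the fingers measure 119 mm over their backs; the gripper's body (75 mm by 177 mm) begins 78 mm behind the grasp point.
Start: joints at [-0.067, 0.3, 1.521, -0, 1.321, -0.067], TCP at [0.55, -0, 0.224] pointing down, gripper open.
Joint ranges: [-3.03, 3.03], [-0.79, 2.21], [0.23, 2.52], [-1.04, 4.18], [0, 3.07], [-2.55, 2.55]. Speed limits (rad/s): [2.22, 2.22, 2.57, 3.14, 3.14, 3.14].

INTERFACE

Orientations are given as a unit quaternion [x, y, z, w].
In Python, from rig import * gives the robot as it stands.
- The arm moves only by the tool step_arm, never from a script. Its argument "plan" is a list that holds one entry, the list of rows, each a list of 5 numbers: the shift along the world's x, y, z in m, then the turn about the world's z in rad, then the opening, from 0 (shut) to 1 (fully open). A call has 1 to 20 rows; each row shifts and turns the commanded pose from where the row before left it; what a row does not reach is not made up. A row lasts 1/10 s, in which the tool goes at most 50 mm and 8.59 degrees, less where a joint would pass 70% of its speed; a pose out of reach is approached as far as the arm can. A call is refused whole if a number of a shift passes 0.05 or a number of a turn 0.15, either way. A call with a gripper value outside its range is refused whole. The fingers move at their own pace and stop on an object; "newtons" is the grip in N (left out, the last holds). Time passes only in rows, so rows that do not move let the fingers close. It gives the time, the measured TCP pose, the force, the opening and the grip force at its end, in the units of the state.
- sense(): the state, without advancing time (a new reading comes with each control period).
- read_camera(name): name is "scene" or "side" or "wrist"; returns the picture (384x512x3 uint8, red, green, blue); there is no depth.
- camera_info(name): a dict with "intrinsics" (3x3 intrinsics, pixels), "rvec" (rotation vector, rad) and "tvec" (3), from world to camera coordinates, as OpenCV has them. Camera axes: x right, y down, z forward; pixel columns grow to the right and rows downward; lengths in m; the calibration is good to about 2 mm. A picture is of the moment at which its call begins: read the wrist's pose just before it. camera_info takes no time and is no camera call; for the wrist camera it gives the pose at the moment of the call.
- hand_in(): hands the job in; it is judged then, once.
The state is a dict: "time": time; "joint_positions": joint angles; "joint_vel": joint speeds; "tau": joint torques, N m; "ee_pos": TCP position; "orientation": TCP orientation; "ft_force": force on the tool from outside, world axes, zero at the start; "ft_torque": the same for the moment, N m; "width": finger opening in m; "gripper_force": force on a finger pad.
Only numpy, scipy, OpenCV 4.12 (cv2) and the standard library are available. Lean on these libraries where they do the work, as an engineer would, in place of code of your own. Each camera call takes 0.05 s, during which the arm holds its last target. There are 200 camera calls.

## Working session

There is one attempt and no reset: what is moved stays moved. The work goes in short steps, Python scripts to look and compute and a tool call to move; the robot and the scene stay as the last step left them, time stands still between calls to the robot, and variables do not carry over. Pictures are saved under pics/ and viewed, at most 14 in all, crops included, and the job is handed in when it is done.

Besides the shell and the picture viewer there is one more tool, called after ">>>" as name([rows], argument=value, ...), one row to a line, values as JSON. step_arm: Moves the arm, as the interface text tells. Its arguments: {"type":"object","properties":{"plan":{"type":"array","items":{"type":"array","items":{"type":"array","items":{"type":"number"}}}},"newtons":{"type":"number"}},"required":["plan"]}

```bash
mkdir -p pics && ls && cat > h.py <<'E'
from rig import *
import numpy as np, cv2
def cam(n):
    c=camera_info(n); return np.array(c["intrinsics"],float),cv2.Rodrigues(np.array(c["rvec"],float))[0],np.array(c["tvec"],float).ravel(),c
def proj(n,P,C=None):
    K,R,t,_=C or cam(n); q=(R@np.atleast_2d(P).T).T+t; q=q@K.T; return q[:,:2]/q[:,2:]
def ray(n,uv,z,C=None):
    K,R,t,_=C or cam(n); uv=np.atleast_2d(uv).astype(float)
    d=np.c_[uv,np.ones(len(uv))]@np.linalg.inv(K).T@R; o=-R.T@t
    return o+d*((z-o[2])/d[:,2])[:,None]
def snap(n,f):
    C=cam(n); im=np.array(read_camera(n)); cv2.imwrite(f"pics/{f}.png",im[:,:,::-1]); return im,C
E
python3 - <<'E'
from h import *
for n in("scene","side","wrist"):
    im,C=snap(n,n+"0"); print(n,C[0].round(1).tolist(),(-C[1].T@C[2]).round(3),C[1][2].round(2))
s=sense();print(s["time"],s["ee_pos"],s["orientation"],s["width"])
E
```

```text
pics
scene [[452.1, 0.0, 265.6], [0.0, 452.1, 191.4], [0.0, 0.0, 1.0]] [ 1.162 -0.445  1.012] [-0.52  0.37 -0.77]
side [[356.1, 0.0, 256.5], [0.0, 356.1, 189.2], [0.0, 0.0, 1.0]] [0.243 0.857 0.637] [ 0.3  -0.81 -0.5 ]
wrist [[335.8, 0.0, 256.3], [0.0, 335.8, 195.0], [0.0, 0.0, 1.0]] [0.55  0.08  0.386] [-0.   -0.27 -0.96]
0.15 [5.49827821e-01 1.15172324e-05 2.24057905e-01] [ 7.07108591e-01  7.07104856e-01 -2.64931529e-04 -3.04151750e-04] 0.09386029621994209
```

View pictures.

View pics/scene0.png

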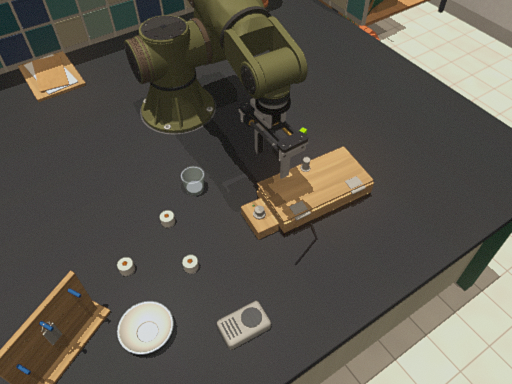

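View pics/side0.png

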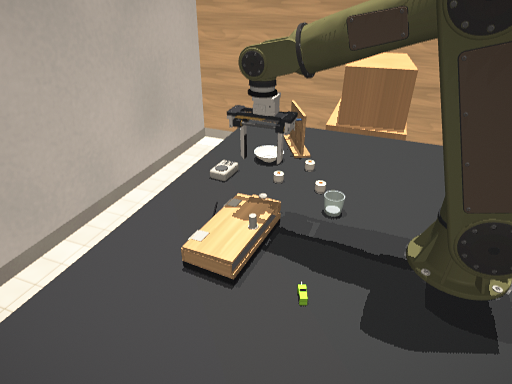

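```bash
python3 - <<'E'
from h import *
a=cv2.imread("pics/scene0.png")[140:245,235:385]; b=cv2.imread("pics/side0.png")[185:280,175:290]
a=cv2.resize(a,None,fx=4.6,fy=2.85,interpolation=cv2.INTER_CUBIC) if 0 else cv2.resize(a,(600,420),interpolation=cv2.INTER_CUBIC)
cv2.imwrite("pics/cropA.png",a)
b=cv2.resize(b,None,fx=5,fy=5,interpolation=cv2.INTER_CUBIC); cv2.imwrite("pics/cropB.png",b)
# lights: white caps
for n,pts in(("scene",[(167,216),(126,264),(191,261)]),("side",[(279,175),(310,164),(320,184)])):
    print(n,ray(n,pts,.025).round(3).tolist())
print(ray("scene",[(193,188),(147,329),(244,325),(303,130)],.02).round(3).tolist())
E
```

```text
scene [[0.415, -0.245, 0.025], [0.491, -0.397, 0.025], [0.575, -0.259, 0.025]]
side [[0.573, -0.26, 0.025], [0.488, -0.393, 0.025], [0.418, -0.248, 0.025]]
[[0.363, -0.138, 0.02], [0.673, -0.426, 0.02], [0.789, -0.24, 0.02], [0.348, 0.271, 0.02]]
```

View pics/cropA.png

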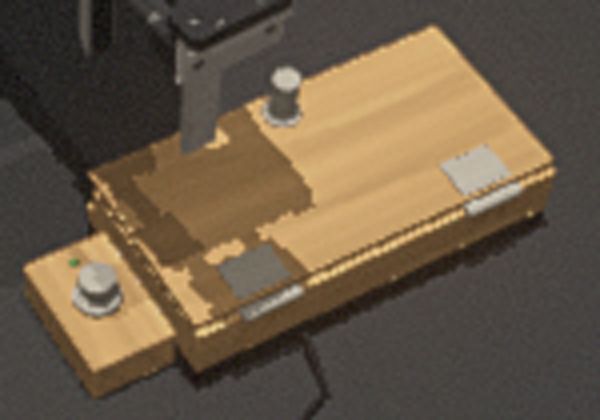

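View pics/cropB.png

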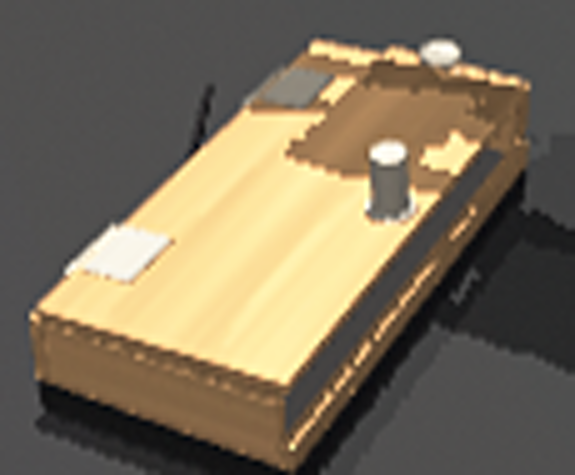

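```bash
cat > dock.py <<'E'
from h import *
from scipy.optimize import least_squares
def cov(a,d,y,h):  # dock-local point: d from hinge axis, h above underside plane
    return [.07-d*np.cos(a)+h*np.sin(a)*1.0, y, .064+d*np.sin(a)+h*np.cos(a)]
def W(p,L):
    L=np.atleast_2d(L);c,s=np.cos(p[2]),np.sin(p[2])
    return np.c_[p[0]+c*L[:,0]-s*L[:,1],p[1]+s*L[:,0]+c*L[:,1],L[:,2]]
E
python3 - <<'E'
from dock import *
a4=lambda u,v:(u/4+235,v/4+140); b5=lambda u,v:(u/5+175,v/5+185)
def loc(q):
    a,px,py=q[3:6]
    S=[[px,py,.065],cov(a,.125,0,.044),cov(a,.143,-.145,.008),cov(a,.143,.145,.008),cov(a,0,.145,.008),[.075,-.145,0],[.075,.145,0]]
    D=[cov(a,.125,0,.044),[px,py,.065],[-.075,.145,0],[.075,.145,0],cov(a,.143,.145,.008),cov(a,0,.145,.008)]
    return S,D
so=np.array([a4(99,272),a4(287,75),a4(88,175),a4(435,27),a4(553,165),a4(197,372),a4(545,215)])
do=np.array([b5(388,152),b5(440,52),b5(292,470),b5(40,408),b5(290,388),b5(32,312)])
CS,CD=cam("scene"),cam("side")
def f(q):
    S,D=loc(q); return np.r_[(proj("",W(q,S),CS)-so).ravel(),(proj("",W(q,D),CD)-do).ravel()]
r=least_squares(f,[.58,.05,0,.1,0,-.177],loss="soft_l1")
print(r.x.round(4));print(f(r.x).reshape(-1,2).round(1).tolist())
q=r.x;print("knob",W(q,cov(q[3],.125,0,.034)),"hinge",W(q,[.07,0,.064]),"plunger",W(q,[q[4],q[5],.065]))
w=cv2.imread("pics/wrist0.png");cv2.imwrite("pics/w0.png",w)
np.save("q.npy",q)
E
```

```text
[ 0.5751  0.1362 -0.0827  0.0189 -0.0026 -0.1767]
[[-0.2, -0.4], [-0.5, 0.7], [0.0, -0.6], [-0.5, -0.6], [0.4, -2.6], [-0.1, 4.7], [-1.3, 2.4], [-0.1, 0.6], [-0.5, -0.3], [0.3, 7.3], [-0.4, 0.8], [-0.9, -0.1], [0.0, -1.4]]
knob [[0.52091001 0.14067887 0.10035422]] hinge [[0.64482102 0.13041076 0.064     ]] plunger [[ 0.55789394 -0.0396873   0.065     ]]
```

View pics/wrist0.png

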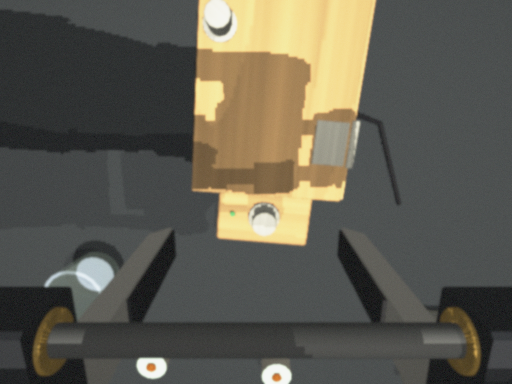

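>>> step_arm([
  [[-0.003, 0.014, 0, 0.149, 1], [-0.003, 0.014, 0, 0.149, 1], [-0.003, 0.014, 0, 0.149, 1], [-0.003, 0.014, 0, 0.149, 1], [-0.003, 0.014, 0, 0.149, 1], [-0.003, 0.014, 0, 0.149, 1], [-0.003, 0.014, 0, 0.149, 1], [-0.003, 0.014, 0, 0.149, 1], [-0.003, 0.014, 0, 0.149, 1], [-0.002, 0.014, 0, 0.147, 1], [0, 0, 0, 0, 1]],
])

```text
time: 1.25
ee_pos: [0.5207, 0.141, 0.2242]
orientation: [0.039, 0.999, 0.0, -0.0]
ft_force: [-0.2, -0.4, -0.0]
width: 0.0942
gripper_force: 0.0
```

```bash
python3 - <<'E'
from dock import *
q=np.load("q.npy")
im,C=snap("wrist","wrist1")
L=[cov(q[3],.125,0,.044),[q[4],q[5],.065],cov(q[3],.143,-.145,.008),cov(q[3],.143,.145,.008),cov(q[3],0,-.145,.008),cov(q[3],0,.145,.008)]
P=proj("",W(q,L),C);print(P.round(0).tolist())
o=im[:,:,::-1].copy()
for p in P: cv2.circle(o,tuple(int(round(v)) for v in p),3,(0,0,255),1)
cv2.imwrite("pics/w1o.png",o)
s=sense();print(s["ee_pos"].round(4) if hasattr(s["ee_pos"],"round") else s["ee_pos"],s["orientation"],np.round(s["joint_positions"],2))
im,C=snap("scene","scene1")
E
```

```text
[[256.0, 197.0], [83.0, 232.0], [102.0, 167.0], [410.0, 168.0], [119.0, 299.0], [391.0, 299.0]]
[0.5208 0.1403 0.2243] [ 4.23562275e-02  9.99102549e-01 -8.68485960e-05 -1.98606891e-04] [ 0.2   0.28  1.55 -0.    1.31 -1.29]
```

View pics/w1o.png

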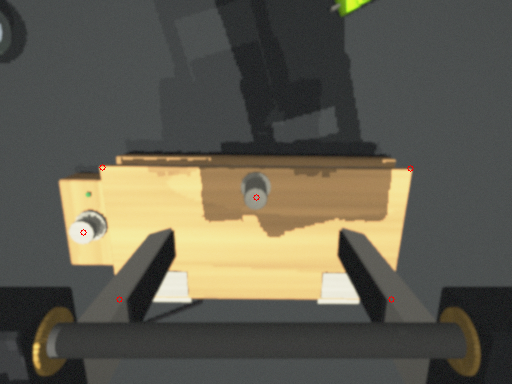

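>>> step_arm([
  [[0, 0, -0.03, 0, 1], [0, 0, -0.03, 0, 1], [0, 0, -0.03, 0, 1], [0, 0, -0.03, 0, 1], [0, 0, -0.004, 0, 1], [0, 0, 0, 0, 0.0], [0, 0, 0, 0, 0.0], [0, 0, 0, 0, 0.0], [0, 0, 0, 0, 0.0], [0, 0, 0, 0, 0.0], [0, 0, 0, 0, 0.0], [0, 0, 0, 0, 0.0]],
], newtons=15)

```text
time: 2.55
ee_pos: [0.521, 0.14, 0.1005]
orientation: [0.041, 0.999, 0.0, 0.0]
ft_force: [-0.5, -0.1, -0.0]
width: 0.0412
gripper_force: 0.0
```

```bash
python3 - <<'E'
from dock import *
q=np.load("q.npy")
k=lambda a:W(q,cov(a,.125,0,.034))[0]
A=np.r_[q[3],np.linspace(.1,1.9,19)]
P=np.array([k(a) for a in A]);print(np.c_[A[1:],P[1:],np.diff(P,axis=0)].round(4).tolist())
E
```

```text
[[0.1, 0.5243, 0.1404, 0.1103, 0.0033, -0.0003, 0.01], [0.2, 0.5295, 0.14, 0.1222, 0.0052, -0.0004, 0.0118], [0.3, 0.5358, 0.1394, 0.1334, 0.0064, -0.0005, 0.0113], [0.4, 0.5433, 0.1388, 0.144, 0.0075, -0.0006, 0.0106], [0.5, 0.5517, 0.1381, 0.1538, 0.0085, -0.0007, 0.0098], [0.6, 0.5611, 0.1373, 0.1626, 0.0094, -0.0008, 0.0089], [0.7, 0.5714, 0.1365, 0.1705, 0.0102, -0.0008, 0.0079], [0.8, 0.5823, 0.1356, 0.1774, 0.011, -0.0009, 0.0068], [0.9, 0.5939, 0.1346, 0.1831, 0.0116, -0.001, 0.0057], [1.0, 0.606, 0.1336, 0.1876, 0.0121, -0.001, 0.0045], [1.1, 0.6185, 0.1326, 0.1908, 0.0125, -0.001, 0.0033], [1.2, 0.6313, 0.1315, 0.1928, 0.0127, -0.0011, 0.002], [1.3, 0.6441, 0.1305, 0.1935, 0.0129, -0.0011, 0.0007], [1.4, 0.657, 0.1294, 0.193, 0.0129, -0.0011, -0.0006], [1.5, 0.6698, 0.1283, 0.1911, 0.0128, -0.0011, -0.0019], [1.6, 0.6823, 0.1273, 0.188, 0.0125, -0.001, -0.0031], [1.7, 0.6945, 0.1263, 0.1836, 0.0121, -0.001, -0.0044], [1.8, 0.7061, 0.1253, 0.178, 0.0116, -0.001, -0.0056], [1.9, 0.7172, 0.1244, 0.1713, 0.011, -0.0009, -0.0067]]
```

>>> step_arm([
  [[0, 0, 0, 0, 0], [0, 0, 0, 0, 0], [0, 0, 0, 0, 0], [0, 0, 0, 0, 0], [0, 0, 0, 0, 0], [0.003, 0, 0.01, 0, 0], [0.0026, 0, 0.0059, 0, 0], [0.0026, -0.0004, 0.0059, 0, 0], [0.0032, 0, 0.0057, 0, 0], [0.0032, -0.0005, 0.0056, 0, 0], [0.0038, 0, 0.0053, 0, 0], [0.0037, -0.0006, 0.0053, 0, 0]],
])

```text
time: 3.75
ee_pos: [0.5432, 0.1382, 0.1445]
orientation: [0.041, 0.999, -0.0, -0.0]
ft_force: [-1.4, -1.6, -5.9]
width: 0.0197
gripper_force: 15.0
```

>>> step_arm([
  [[0.0085, -0.0007, 0.0098, 0, 0], [0.0094, -0.0008, 0.0089, 0, 0], [0.0102, -0.0008, 0.0079, 0, 0], [0.011, -0.0009, 0.0068, 0, 0], [0.0116, -0.001, 0.0057, 0, 0], [0.0121, -0.001, 0.0045, 0, 0], [0.0125, -0.001, 0.0033, 0, 0], [0.0127, -0.0011, 0.002, 0, 0], [0.0129, -0.0011, 0.0007, 0, 0], [0, 0, 0, 0, 0]],
])

```text
time: 4.75
ee_pos: [0.6455, 0.129, 0.1942]
orientation: [0.042, 0.999, -0.0, 0.001]
ft_force: [1.1, -7.1, -1.2]
width: 0.0195
gripper_force: 15.0
```

>>> step_arm([
  [[0.0129, -0.0021, -0.0006, 0, 0], [0.0128, -0.0021, -0.0019, 0, 0], [0.0125, -0.0012, -0.0031, 0, 0], [0.0121, -0.0011, -0.0044, 0, 0], [0.0116, -0.001, -0.0056, 0, 0], [0.0098, -0.0009, -0.006, 0, 0], [0, 0, 0, 0, 0], [0, 0, 0, 0, 0]],
])

```text
time: 5.55
ee_pos: [0.7166, 0.1225, 0.1729]
orientation: [0.041, 0.999, 0.001, 0.001]
ft_force: [3.2, 3.8, -1.1]
width: 0.0193
gripper_force: 15.0
```

```bash
python3 - <<'E'
from dock import *
a,C=snap("scene","s2"); b,C2=snap("side","d2")
o=np.hstack([cv2.resize(a[100:250,225:400],(437,375)),cv2.resize(b[130:290,165:325],(363,363)) if 0 else cv2.resize(b[130:290,165:320],(363,375))])
cv2.imwrite("pics/c2.png",o[:,:,::-1])
E
```

```text
(no output)
```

View pics/c2.png

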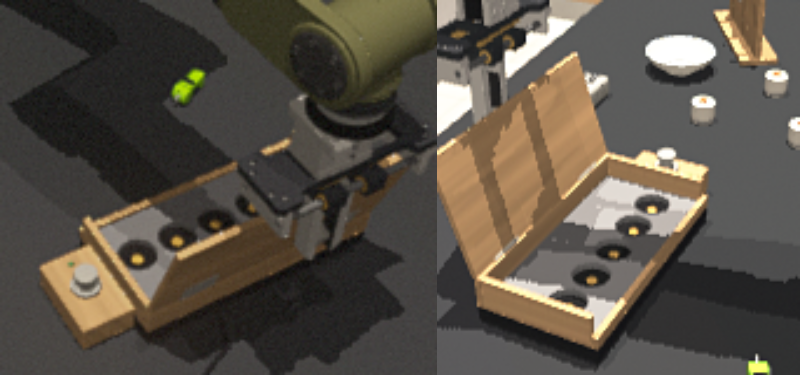

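>>> step_arm([
  [[0, 0, 0, 0, 0.6], [0, 0, 0, 0, 0.6], [0, 0, 0, 0, 0.6], [0, 0, 0, 0, 0.6], [0, 0, 0, 0, 0.6], [0, 0, 0.025, 0, 0.6], [0, 0, 0.025, 0, 0.6], [0, 0, 0.03, 0, 0.8], [-0.017, -0.002, 0.0047, -0.149, 1], [-0.017, -0.002, 0.0047, -0.149, 1], [-0.017, -0.002, 0.0047, -0.149, 1], [-0.017, -0.002, 0.0047, -0.149, 1], [-0.017, -0.002, 0.0047, -0.149, 1], [-0.017, -0.002, 0.0047, -0.149, 1], [-0.017, -0.002, 0.0047, -0.149, 1], [-0.017, -0.002, 0.0047, -0.149, 1], [-0.017, -0.002, 0.0047, -0.149, 1], [-0.017, -0.002, 0.0047, -0.149, 1]],
])

```text
time: 7.45
ee_pos: [0.5449, 0.1016, 0.2995]
orientation: [0.71, 0.704, 0.0, 0.0]
ft_force: [0.2, -0.0, 1.1]
width: 0.0939
gripper_force: 0.0
```

>>> step_arm([
  [[0, 0, 0, -0.083, 1], [0, 0, 0, 0, 1], [0, 0, 0, 0, 1]],
])

```text
time: 7.75
ee_pos: [0.5458, 0.1017, 0.2991]
orientation: [0.736, 0.677, 0.0, 0.0]
ft_force: [0.2, -0.2, -0.6]
width: 0.0945
gripper_force: 0.0
```

```bash
python3 - <<'E'
from dock import *
q=np.load("q.npy")
im,C=snap("wrist","w3")
i2=lambda P:(np.array([[np.cos(q[2]),np.sin(q[2])],[-np.sin(q[2]),np.cos(q[2])]])@(np.array(P)[:,:2]-q[:2]).T).T
print(i2(ray("side",[(256.8,217),(248.7,226.4),(240.6,237.5),(230.8,248.6)],.03)).round(4).tolist())
print(i2(ray("scene",[(279.8,203.2),(295.8,194.8),(311.4,186.4)],.026)).round(4).tolist())
o=im[:,:,::-1].copy()
for y in np.arange(-2,3)*.052:
    p=proj("",W(q,[[0,y,.034]]),C)[0]; cv2.circle(o,tuple(int(round(v)) for v in p),2,(0,0,255),1)
cv2.imwrite("pics/w3o.png",cv2.resize(o,(800,600)))
s=sense();print(np.round(s["joint_positions"],2))
E
```

```text
[[-0.0166, -0.1065], [-0.0162, -0.0533], [-0.0194, 0.0027], [-0.0183, 0.056]]
[[-0.0143, -0.1058], [-0.0178, -0.0512], [-0.022, 0.0042]]
[ 0.12  0.27  1.39 -0.    1.48  0.2 ]
```

View pics/w3o.png

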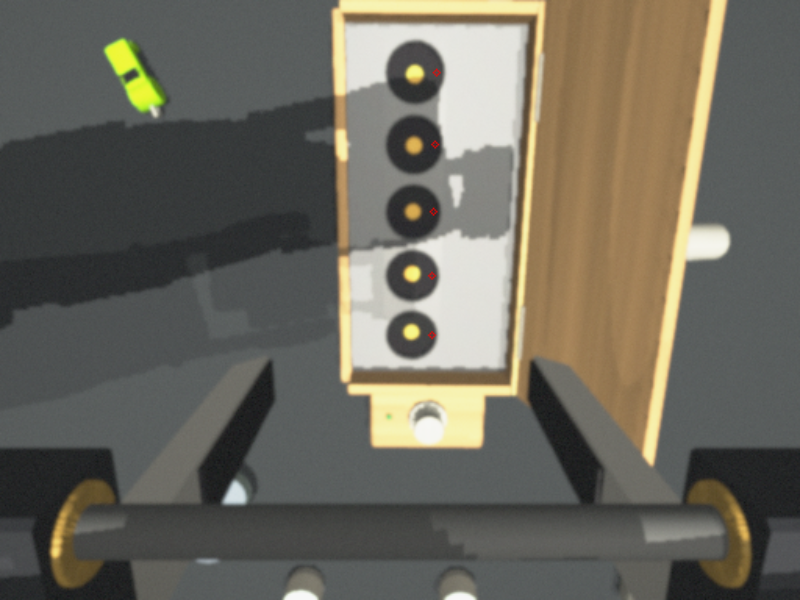

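```bash
cat > lights.py <<'E'
from dock import *
def flames(n,im,C,box):
    # white cylinder blobs: amber blobs inside white surroundings
    hsv=cv2.cvtColor(im,cv2.COLOR_RGB2HSV)
    white=((hsv[...,1]<70)&(hsv[...,2]>150)).astype(np.uint8)
    am=((hsv[...,0]>5)&(hsv[...,0]<25)&(hsv[...,1]>100)&(hsv[...,2]>100)).astype(np.uint8)
    k,l,st,ce=cv2.connectedComponentsWithStats(am); out=[]
    for i in range(1,k):
        if 2<=st[i,4]<150:
            u,v=ce[i]; w=white[max(0,int(v)-8):int(v)+9,max(0,int(u)-8):int(u)+9].sum()
            p=ray("",(u,v),.035,C)[0]
            if w>20 and box[0]<p[0]<box[1] and box[2]<p[1]<box[3]: out.append(p[:2])
    return np.array(out).round(4).tolist()
def look(box=(.2,.85,-.6,.5)):
    for n in("scene","side"):
        im,C=snap(n,"t_"+n); print(n,flames(n,im,C,box))
E
python3 - <<'E'
from lights import *
q=np.load("q.npy");C=cam("wrist")
P=ray("",np.array([(415,72),(414,144),(413,211),(412,274),(412,335)])/1.5625,.034,C)[:,:2];print(P.round(4).tolist())
R=np.array([[np.cos(q[2]),np.sin(q[2])],[-np.sin(q[2]),np.cos(q[2])]]);print((R@(P-q[:2]).T).T.round(4).tolist())
look()
E
```

```text
[[0.5683, 0.2406], [0.5637, 0.1891], [0.559, 0.1377], [0.5542, 0.0861], [0.5501, 0.0327]]
[[-0.0154, 0.1035], [-0.0157, 0.0518], [-0.0162, 0.0002], [-0.0166, -0.0516], [-0.0163, -0.1052]]
scene [[0.4183, -0.2477], [0.5775, -0.2637], [0.4925, -0.3996]]
side [[0.492, -0.3978], [0.5747, -0.2609], [0.4177, -0.2446], [0.5541, -0.0489], [0.5438, 0.0453], [0.5498, 0.0988], [0.5676, 0.2474]]
```

>>> step_arm([
  [[0.003, -0.0364, -0.01, 0, 1], [0.003, -0.0364, -0.01, 0, 1], [0.003, -0.0364, -0.01, 0, 1], [0.003, -0.0364, -0.01, 0, 1], [0.003, -0.0364, -0.015, 0, 1], [0.003, -0.0364, -0.02, 0, 1], [0.003, -0.0364, -0.02, 0, 1], [0.003, -0.0364, -0.02, 0, 1], [0.003, -0.0364, -0.02, 0, 1], [0.003, -0.0364, -0.02, 0, 1], [0, 0, -0.02, 0, 1], [0, 0, 0, 0, 1]],
], newtons=10)

```text
time: 9.1
ee_pos: [0.5744, -0.2626, 0.1208]
orientation: [0.737, 0.676, -0.001, -0.003]
ft_force: [-0.6, 0.7, -0.8]
width: 0.0942
gripper_force: 0.0
```

```bash
python3 -c "
from lights import *
look((.2,.85,-.6,-.1))"
```

```text
scene [[0.4921, -0.3997]]
side [[0.622, -0.5343], [0.492, -0.3978], [0.5761, -0.26], [0.4156, -0.2429]]
```

>>> step_arm([
  [[0.001, 0.001, -0.03, 0, 1], [0, 0, -0.03, 0, 1], [0, 0, -0.027, 0, 1], [0, 0, 0, 0, 0], [0, 0, 0, 0, 0], [0, 0, 0, 0, 0], [0, 0, 0, 0, 0], [0, 0, 0, 0, 0], [0, 0, 0, 0, 0], [0, 0, 0, 0, 0], [0, 0, 0, 0, 0]],
], newtons=10)

```text
time: 10.3
ee_pos: [0.5767, -0.2613, 0.0373]
orientation: [0.737, 0.676, 0.0, 0.0]
ft_force: [-0.8, 0.3, 2.3]
width: 0.0375
gripper_force: 10.0
```

>>> step_arm([
  [[0, 0, 0.035, 0, 0], [0, 0, 0.035, 0, 0], [0, 0, 0.035, 0, 0], [-0.0033, 0.0369, 0, 0, 0], [-0.0033, 0.0369, 0, 0, 0], [-0.0033, 0.0369, 0, 0, 0], [-0.0033, 0.0369, 0, 0, 0], [-0.0033, 0.0369, 0, 0, 0], [-0.0033, 0.0369, 0, 0, 0], [-0.0033, 0.0369, 0, 0, 0], [-0.0033, 0.0369, 0, 0, 0], [0, 0, 0, 0, 0], [0, 0, 0, 0, 0]],
])

```text
time: 11.6
ee_pos: [0.5503, 0.0343, 0.1422]
orientation: [0.736, 0.677, -0.0, 0.0]
ft_force: [0.1, -0.2, -0.6]
width: 0.0376
gripper_force: 10.0
```

```bash
python3 - <<'E'
from lights import *
s=sense();print(s["ee_pos"])
a,C=snap("scene","s4");b,_=snap("side","d4")
print(flames("scene",a,C,(.2,.85,-.6,-.1)))
o=np.hstack([cv2.resize(a[120:250,215:345],(400,400)),cv2.resize(b[140:270,185:315],(400,400))])
cv2.imwrite("pics/c4.png",o[:,:,::-1])
E
```

```text
[0.55025693 0.03428269 0.14216977]
[[0.418, -0.2481], [0.4921, -0.3997]]
```

View pics/c4.png

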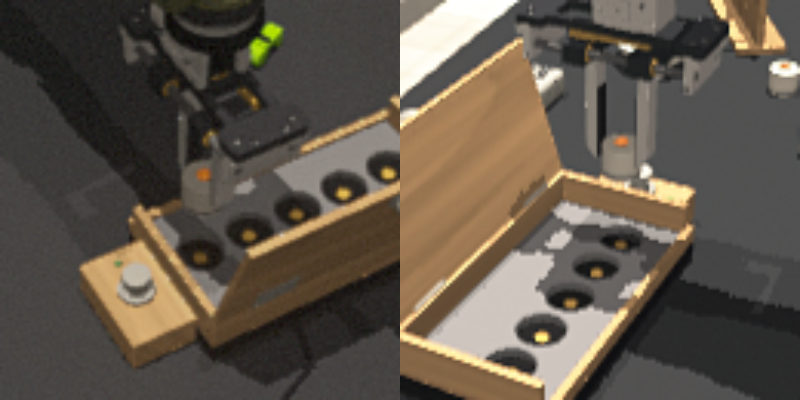

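>>> step_arm([
  [[0, 0, -0.03, 0, 0], [0, 0, -0.03, 0, 0], [0, 0, -0.01, 0, 0], [0, 0, -0.007, 0, 0], [0, 0, -0.003, 0, 0], [0, 0, 0, 0, 0], [0, 0, 0, 0, 0]],
])

```text
time: 12.4
ee_pos: [0.5508, 0.0338, 0.0631]
orientation: [0.737, 0.676, 0.001, 0.0]
ft_force: [0.2, -0.0, 0.5]
width: 0.0374
gripper_force: 10.0
```

>>> step_arm([
  [[0, 0, -0.001, 0, 0], [0, 0, -0.001, 0, 0], [0, 0, 0, 0, 0], [0, 0, 0, 0, 0.6], [0, 0, 0, 0, 0.6], [0, 0, 0, 0, 0.6], [0, 0, 0, 0, 0.6], [0, 0, 0, 0, 0.6], [0, 0, 0.03, 0, 0.6], [0, 0, 0.03, 0, 0.6], [0, 0, 0.03, 0, 0.6], [0, 0, 0, 0, 0.6]],
])

```text
time: 13.6
ee_pos: [0.5518, 0.0339, 0.154]
orientation: [0.736, 0.676, 0.002, 0.002]
ft_force: [-0.1, -0.3, -0.3]
width: 0.0563
gripper_force: 0.0
```

```bash
python3 -c "
from lights import *
look()"
```

```text
scene [[0.575, 0.2319], [0.5379, 0.0425], [0.4183, -0.2477], [0.4921, -0.3997]]
side [[0.7182, -0.4206], [0.492, -0.3978], [0.4177, -0.2446], [0.5638, 0.002], [0.6484, 0.167], [0.554, 0.149], [0.6498, 0.206], [0.5595, 0.1976], [0.5556, 0.208], [0.5662, 0.247]]
```

>>> step_arm([
  [[-0.0166, -0.035, 0, 0, 1], [-0.0166, -0.035, 0, 0, 1], [-0.0166, -0.035, 0, 0, 1], [-0.0166, -0.035, 0, 0, 1], [-0.0166, -0.035, -0.01, 0, 1], [-0.0166, -0.035, -0.01, 0, 1], [-0.0166, -0.035, -0.01, 0, 1], [-0.0166, -0.035, -0.01, 0, 1], [0, 0, 0, 0, 1], [0, 0, 0, 0, 1]],
])

```text
time: 14.7
ee_pos: [0.4168, -0.2461, 0.109]
orientation: [0.737, 0.676, -0.0, -0.001]
ft_force: [0.7, 0.4, 0.9]
width: 0.0942
gripper_force: 0.0
```

```bash
python3 -c "
from lights import *
look((.2,.85,-.6,-.1));print(sense()['ee_pos'])"
```

```text
scene [[0.4921, -0.3997]]
side [[0.4158, -0.2428]]
[ 0.41766353 -0.24532984  0.10974957]
```

>>> step_arm([
  [[0, 0, -0.03, 0, 1], [0, 0, -0.03, 0, 1], [0, 0, -0.014, 0, 1], [0, 0, 0, 0, 0], [0, 0, 0, 0, 0], [0, 0, 0, 0, 0], [0, 0, 0, 0, 0], [0, 0, 0, 0, 0], [0, 0, 0, 0, 0], [0, 0, 0, 0, 0], [0, 0, 0, 0, 0], [0, 0, 0, 0, 0]],
])

```text
time: 16.0
ee_pos: [0.4175, -0.2462, 0.0362]
orientation: [0.737, 0.676, -0.0, 0.0]
ft_force: [-1.3, -0.1, 2.5]
width: 0.0379
gripper_force: 10.0
```

>>> step_arm([
  [[0, 0, 0.035, 0, 0], [0, 0, 0.035, 0, 0], [0, 0, 0.035, 0, 0], [0.0153, 0.0369, 0, 0, 0], [0.0153, 0.0369, 0, 0, 0], [0.0153, 0.0369, 0, 0, 0], [0.0153, 0.0369, 0, 0, 0], [0.0153, 0.0369, 0, 0, 0], [0.0153, 0.0369, 0, 0, 0], [0.0153, 0.0369, 0, 0, 0], [0.0153, 0.0369, 0, 0, 0], [0.0153, 0.0369, 0, 0, 0], [0, 0, 0, 0, 0], [0, 0, 0, 0, 0], [0, 0, 0, 0, 0]],
])

```text
time: 17.5
ee_pos: [0.5549, 0.0852, 0.141]
orientation: [0.737, 0.676, -0.0, -0.0]
ft_force: [-0.8, -0.2, -0.4]
width: 0.0376
gripper_force: 10.0
```

Seat height: 0.024 + 0.0362 ≈ 0.060.

>>> step_arm([
  [[0, 0.0005, -0.03, 0, 0], [0, 0, -0.03, 0, 0], [0, 0, -0.01, 0, 0], [0, 0, -0.007, 0, 0], [0, 0, -0.003, 0, 0], [0, 0, 0, 0, 0], [0, 0, 0, 0, 0], [0, 0, 0, 0, 0.6], [0, 0, 0, 0, 0.6], [0, 0, 0, 0, 0.6], [0, 0, 0, 0, 0.6], [0, 0, 0, 0, 0.6], [0, 0, 0.03, 0, 0.6], [0, 0, 0.03, 0, 0.6], [0, 0, 0.03, 0, 0.6], [0, 0, 0, 0, 0.6]],
])

```text
time: 19.1
ee_pos: [0.5567, 0.0867, 0.1552]
orientation: [0.736, 0.676, 0.003, 0.002]
ft_force: [-0.0, 0.3, -1.2]
width: 0.0565
gripper_force: 0.0
```

```bash
python3 -c "
from lights import *
look();print(sense()['ee_pos'])"
```

```text
scene [[0.5373, 0.0429], [0.6593, 0.1933], [0.4921, -0.3997]]
side [[0.492, -0.3978], [0.5376, -0.0744], [0.568, -0.0499], [0.5448, -0.0527], [0.5541, -0.0489], [0.5638, 0.0014], [0.5685, 0.0556], [0.5589, 0.2007], [0.5662, 0.247]]
[0.55521124 0.08652132 0.15121238]
```

>>> step_arm([
  [[-0.0053, -0.0405, 0, 0, 1], [-0.0053, -0.0405, 0, 0, 1], [-0.0053, -0.0405, 0, 0, 1], [-0.0053, -0.0405, 0, 0, 1], [-0.0053, -0.0405, 0, 0, 1], [-0.0053, -0.0405, 0, 0, 1], [-0.0053, -0.0405, 0, 0, 1], [-0.0053, -0.0405, 0, 0, 1], [-0.0053, -0.0405, -0.01, 0, 1], [-0.0053, -0.0405, -0.01, 0, 1], [-0.0053, -0.0405, -0.01, 0, 1], [-0.0053, -0.0405, -0.01, 0, 1], [0, 0, 0, 0, 1], [0, 0, 0, 0, 1]],
])

```text
time: 20.6
ee_pos: [0.4907, -0.3995, 0.1092]
orientation: [0.737, 0.676, -0.0, -0.002]
ft_force: [1.0, 0.2, -0.2]
width: 0.0942
gripper_force: 0.0
```

```bash
python3 -c "
from lights import *
look();print(sense()['ee_pos'])"
```

```text
scene [[0.575, 0.2319], [0.5711, 0.1803], [0.5434, 0.0969], [0.5373, 0.0429], [0.6593, 0.1933]]
side [[0.4891, -0.3941], [0.589, -0.0763], [0.5518, -0.076], [0.5378, -0.0749], [0.568, -0.0499], [0.5448, -0.0527], [0.5541, -0.0489], [0.5638, 0.0014], [0.5692, 0.0557], [0.5546, 0.1477], [0.5595, 0.1976], [0.5556, 0.208], [0.5677, 0.2466]]
[ 0.49166666 -0.39853589  0.11054018]
```

>>> step_arm([
  [[0, 0, -0.03, 0, 1], [0, 0, -0.03, 0, 1], [0, 0, -0.014, 0, 1], [0, 0, 0, 0, 0], [0, 0, 0, 0, 0], [0, 0, 0, 0, 0], [0, 0, 0, 0, 0], [0, 0, 0, 0, 0], [0, 0, 0, 0, 0], [0, 0, 0, 0, 0], [0, 0, 0, 0, 0], [0, 0, 0, 0, 0]],
])

```text
time: 21.9
ee_pos: [0.4916, -0.3996, 0.0372]
orientation: [0.737, 0.676, -0.0, 0.0]
ft_force: [-1.0, -0.2, 1.5]
width: 0.038
gripper_force: 10.0
```

>>> step_arm([
  [[0, 0, 0.035, 0, 0], [0, 0, 0.035, 0, 0], [0, 0, 0.035, 0, 0], [0.0052, 0.0413, 0, 0, 0], [0.0052, 0.0413, 0, 0, 0], [0.0052, 0.0413, 0, 0, 0], [0.0052, 0.0413, 0, 0, 0], [0.0052, 0.0413, 0, 0, 0], [0.0052, 0.0413, 0, 0, 0], [0.0052, 0.0413, 0, 0, 0], [0.0052, 0.0413, 0, 0, 0], [0.0052, 0.0413, 0, 0, 0], [0.0052, 0.0413, 0, 0, 0], [0.0052, 0.0413, 0, 0, 0], [0.0052, 0.0413, 0, 0, 0], [0.0052, 0.0413, 0, 0, 0], [0, 0, 0, 0, 0], [0, 0, 0, 0, 0], [0, 0, 0, 0, 0]],
])

```text
time: 23.8
ee_pos: [0.5591, 0.1366, 0.1421]
orientation: [0.737, 0.676, -0.0, 0.0]
ft_force: [-0.3, 0.8, -0.3]
width: 0.0378
gripper_force: 10.0
```

>>> step_arm([
  [[0, 0.0008, -0.03, 0, 0], [0, 0, -0.03, 0, 0], [0, 0, -0.01, 0, 0], [0, 0, -0.007, 0, 0], [0, 0, -0.003, 0, 0], [0, 0, 0, 0, 0], [0, 0, 0, 0, 0], [0, 0, 0, 0, 0.6], [0, 0, 0, 0, 0.6], [0, 0, 0, 0, 0.6], [0, 0, 0, 0, 0.6], [0, 0, 0, 0, 0.6], [0, 0, 0.03, 0, 0.6], [0, 0, 0.03, 0, 0.6], [0, 0, 0.03, 0, 0.6], [0, 0, 0.03, 0, 0.6], [0, 0, 0.03, 0, 0.6], [0, 0, 0, 0, 0]],
])

```text
time: 25.6
ee_pos: [0.5605, 0.1385, 0.2164]
orientation: [0.736, 0.676, 0.003, 0.002]
ft_force: [-0.2, -0.6, 1.2]
width: 0.0514
gripper_force: 0.0
```

```bash
python3 - <<'E'
from lights import *
print(sense()['ee_pos'])
a,C=snap("scene","s5");b,_=snap("side","d5");w,_=snap("wrist","w5")
o=np.hstack([cv2.resize(w,(480,360)),cv2.resize(b[170:290,170:276],(320,360))])
o=np.vstack([o,cv2.resize(a[150:250,0:400],(800,200))]); cv2.imwrite("pics/c5.png",o[:,:,::-1])
E
```

```text
[0.56045566 0.138474   0.21636573]
```

View pics/c5.png

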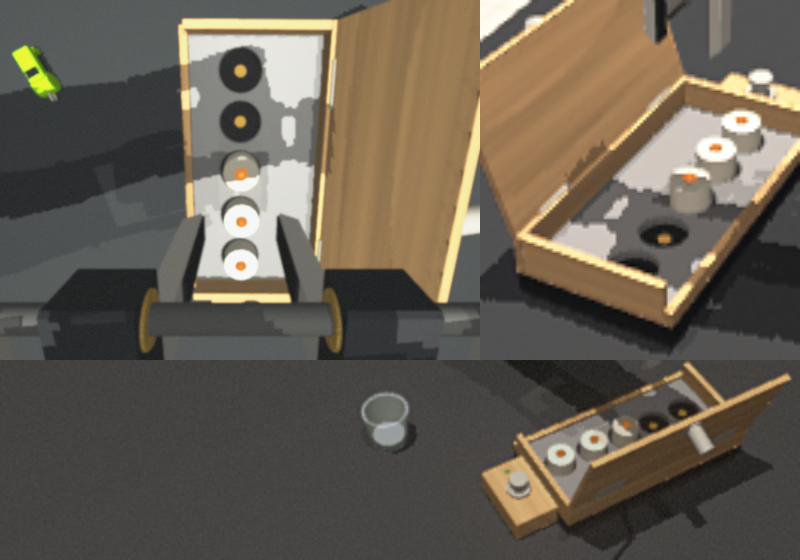

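>>> step_arm([
  [[-0.0005, -0.0357, 0, 0, 0], [-0.0005, -0.0357, 0, 0, 0], [-0.0005, -0.0357, 0, 0, 0], [-0.0005, -0.0357, -0.02, 0, 0], [-0.0005, -0.0357, -0.03, 0, 0], [0, 0, -0.03, 0, 0], [0, 0, -0.02, 0, 0], [0, 0, 0, 0, 0], [0, 0, 0, 0, 0], [0, 0, 0, 0, 0]],
])

```text
time: 26.75
ee_pos: [0.5571, -0.0401, 0.1131]
orientation: [0.736, 0.677, 0.0, 0.0]
ft_force: [-0.2, 0.1, 0.4]
width: 0.0008
gripper_force: 0.0
```

>>> step_arm([
  [[0.0005, 0, -0.02, 0, 0], [0, 0, -0.007, 0, 0], [0, 0, -0.003, 0, 0], [0, 0, -0.003, 0, 0], [0, 0, -0.003, 0, 0], [0, 0, 0, 0, 0], [0, 0, 0, 0, 0]],
])

```text
time: 27.45
ee_pos: [0.5574, -0.0402, 0.0766]
orientation: [0.737, 0.676, 0.0, 0.0]
ft_force: [-1.8, 2.4, 5.4]
width: 0.0004
gripper_force: 2.3
```

>>> step_arm([
  [[0, 0, -0.0015, 0, 0], [0, 0, -0.001, 0, 0], [0, 0, 0, 0, 0], [0, 0, 0, 0, 0]],
])

```text
time: 27.85
ee_pos: [0.5575, -0.0403, 0.0758]
orientation: [0.736, 0.676, 0.0, 0.0]
ft_force: [-12.4, 2.2, 26.1]
width: 0.0005
gripper_force: 13.0
```

>>> step_arm([
  [[0, 0, 0.01, 0, 0], [0, 0, 0.024, 0, 0], [0, 0, 0.04, 0, 0], [0, 0, 0.05, 0, 0], [0, 0, 0.05, 0, 0.6], [0, 0.016, 0.01, 0.149, 0.6], [0, 0.016, 0.01, 0.149, 0.6], [0, 0.016, 0.01, 0.149, 0.6], [0.02, 0.016, 0.01, 0.149, 0.6], [0.02, 0.016, 0, 0.149, 0.6], [0.02, 0.016, 0, 0.149, 0.6], [0.02, 0.016, 0, 0.149, 0.6], [0.02, 0.016, 0, 0.149, 0.6], [0.02, 0.016, 0, 0.149, 0.6], [0.02, 0.016, 0, 0.149, 0.6], [0.02, 0.003, 0, 0.081, 0.6], [0, 0, 0, 0, 0.6], [0, 0, 0, 0, 0.6]],
])

```text
time: 29.65
ee_pos: [0.7171, 0.1225, 0.2868]
orientation: [0.044, 0.999, -0.0, -0.0]
ft_force: [-1.0, 0.8, 0.2]
width: 0.0564
gripper_force: 0.0
```

```bash
python3 - <<'E'
from dock import *
q=np.load("q.npy");print(sense()['ee_pos'])
im,C=snap("wrist","w6");a,CS=snap("scene","s6");b,CD=snap("side","d6")
L=[cov(x,.125,0,.034) for x in(1.8,1.85,1.9)]
print(W(q,L).round(4).tolist())
def ov(i,C,L):
    o=np.ascontiguousarray(i)
    for p in proj("",W(q,L),C): cv2.circle(o,tuple(int(round(v)) for v in p),2,(255,0,0),1)
    return o
E_=[cov(1.88,.143,y,h) for y in(-.145,.145) for h in(0,.008)]+[cov(1.88,.125,0,.044)]
w=ov(im,C,E_);a=ov(a,CS,E_);b=ov(b,CD,E_)
o=np.vstack([cv2.resize(w,(480,360)),cv2.resize(b[150:240,160:280],(480,240))]); o=np.hstack([o,cv2.resize(a[140:235,265:395],(320,600))[:, :]]) if 0 else np.hstack([o,np.vstack([cv2.resize(a[140:235,265:395],(320,240)),np.zeros((360,320,3),np.uint8)])])
cv2.imwrite("pics/c6.png",o[:,:,::-1])
E
```

```text
[0.71705244 0.12245872 0.28684987]
[[0.7061, 0.1253, 0.178], [0.7117, 0.1249, 0.1748], [0.7172, 0.1244, 0.1713]]
```

View pics/c6.png

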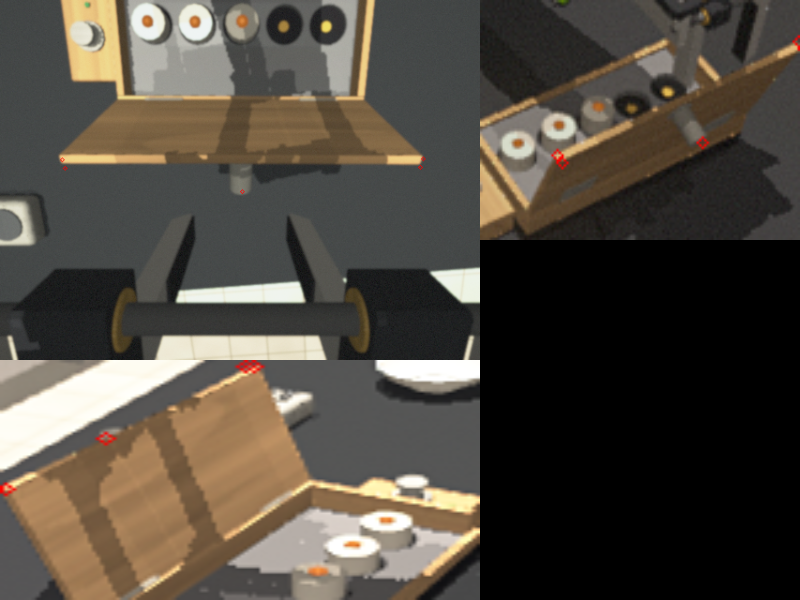

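>>> step_arm([
  [[0, 0, -0.03, 0, 0.6], [0, 0, -0.03, 0, 0.6], [0, 0, -0.03, 0, 0.6], [0, 0, -0.024, 0, 0.6], [0, 0, 0, 0, 0.6], [0, 0, 0, 0, 0], [0, 0, 0, 0, 0], [0, 0, 0, 0, 0], [0, 0, 0, 0, 0], [0, 0, 0, 0, 0], [0, 0, 0, 0, 0], [0, 0, 0, 0, 0]],
], newtons=15)

```text
time: 31.0
ee_pos: [0.7173, 0.1225, 0.1741]
orientation: [0.042, 0.999, -0.0, 0.0]
ft_force: [-0.8, -2.9, 4.0]
width: 0.0192
gripper_force: 15.0
```

>>> step_arm([
  [[-0.0095, 0.001, 0.0055, 0, 0], [-0.0116, 0.0011, 0.0056, 0, 0], [-0.0121, 0.0012, 0.0044, 0, 0], [-0.0125, 0.0012, 0.0031, 0, 0], [-0.0128, 0.0012, 0.0019, 0, 0], [-0.0129, 0.0013, 0.0006, 0, 0], [0, 0, 0, 0, 0]],
])

```text
time: 31.7
ee_pos: [0.6449, 0.1291, 0.1952]
orientation: [0.042, 0.999, -0.001, -0.0]
ft_force: [-3.3, -5.7, 3.3]
width: 0.0193
gripper_force: 15.0
```

>>> step_arm([
  [[-0.0129, 0, -0.0007, 0, 0], [-0.0127, 0.0008, -0.002, 0, 0], [-0.0125, 0.001, -0.0033, 0, 0], [-0.0121, 0.001, -0.0045, 0, 0], [-0.0116, 0.001, -0.0057, 0, 0], [-0.0018, 0, -0.001, 0, 0], [0, 0, 0, 0, 0], [0, 0, 0, 0, 0]],
])

```text
time: 32.5
ee_pos: [0.5817, 0.1346, 0.1781]
orientation: [0.042, 0.999, 0.001, -0.0]
ft_force: [-6.6, 6.5, 7.8]
width: 0.0191
gripper_force: 15.0
```

```bash
python3 - <<'E'
from dock import *
q=np.load("q.npy");s=sense();print(s['ee_pos'],s["ft_force"])
e=W(q,[.07,0,.064])[0];d=np.array(s["ee_pos"])-e
x=np.cos(q[2])*d[0]+np.sin(q[2])*d[1];print("angle",np.arctan2(d[2],-x)-np.arctan2(.034,.125),np.hypot(x,d[2]),np.hypot(.125,.034))
im,C=snap("side","d7");a,CS=snap("scene","s7")
def ov(i,C,al):
    o=np.ascontiguousarray(i)
    for p in proj("",W(q,[cov(al,.143,y,h) for y in(-.145,.145) for h in(0,.008)]),C): o[int(round(p[1])),int(round(p[0]))]=(255,0,0)
    return o
b=ov(im,C,.785);a=ov(a,CS,.785)
o=np.hstack([cv2.resize(b[170:280,170:280],(400,400),interpolation=0),cv2.resize(a[110:240,230:390],(400,400),interpolation=0)])
cv2.imwrite("pics/c7.png",o[:,:,::-1])
E
```

```text
[0.58170064 0.13459864 0.17806981] [-6.59472335  6.47710065  7.77931733]
angle 0.7989371335293571 0.1304322119945869 0.12954149914216678
```

View pics/c7.png

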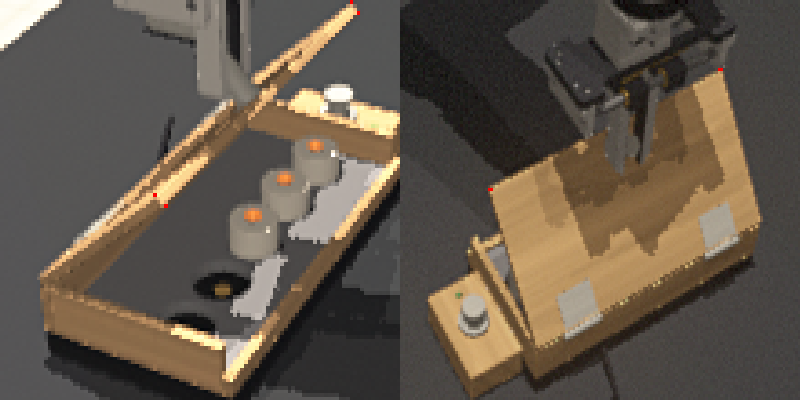

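>>> step_arm([
  [[-0.0006, 0, -0.0004, 0, 0], [0, 0, 0, 0, 0], [0, 0, 0, 0, 0.6], [0, 0, 0, 0, 0.6], [0, 0, 0, 0, 0.6], [0, 0, 0, 0, 0.6], [0, 0, 0, 0, 0.6], [0, 0, 0, 0, 0.6], [0, 0, 0.02, 0, 0.6], [0, 0, 0.03, 0, 0.6], [0, 0, 0.03, 0, 0.6], [0, 0, 0.03, 0, 0.6], [0, 0, 0.03, 0, 0.6], [0, 0, 0, 0, 0.6], [0, 0, 0, 0, 0.6]],
])

```text
time: 34.1
ee_pos: [0.5816, 0.1335, 0.317]
orientation: [0.042, 0.999, 0.0, 0.0]
ft_force: [0.2, -0.6, -1.0]
width: 0.0564
gripper_force: 0.0
```

```bash
python3 - <<'E'
from dock import *
q=np.load("q.npy")
w,C=snap("wrist","w8");b,CD=snap("side","d8");a,CS=snap("scene","s8")
# knob top predicted for a range of angles
for al in(.72,.785,.85): print(al,[proj("",W(q,[cov(al,.143,-.145,.008),cov(al,.143,.145,.008),cov(al,.125,0,.044)]),c).round(1).tolist() for c in(CS,C)])
def ov(i,C,al=.785):
    o=np.ascontiguousarray(i)
    for p in proj("",W(q,[cov(al,.143,y,.008) for y in(-.145,.145)]+[cov(al,.125,0,.044)]),C): o[int(round(p[1])),int(round(p[0]))]=(255,0,0)
    return o
w=ov(w,C);a=ov(a,CS)
o=np.hstack([cv2.resize(w,(400,300),interpolation=cv2.INTER_AREA),cv2.resize(a[110:230,230:390],(400,300),interpolation=0)])
o=np.vstack([o,cv2.resize(np.hstack([b,a])[60:360],(800,234))])
cv2.imwrite("pics/c8.png",o[:,:,::-1])
E
```

```text
0.72 [[[264.6, 170.6], [356.6, 131.9], [321.0, 155.3]], [[103.0, 145.1], [413.6, 144.4], [258.4, 187.5]]]
0.785 [[[265.9, 170.6], [358.4, 131.6], [322.8, 156.1]], [[100.9, 153.3], [415.8, 152.6], [258.5, 196.6]]]
0.85 [[[267.4, 170.9], [360.4, 131.5], [324.7, 157.1]], [[99.0, 162.1], [417.8, 161.4], [258.5, 206.0]]]
```

View pics/c8.png

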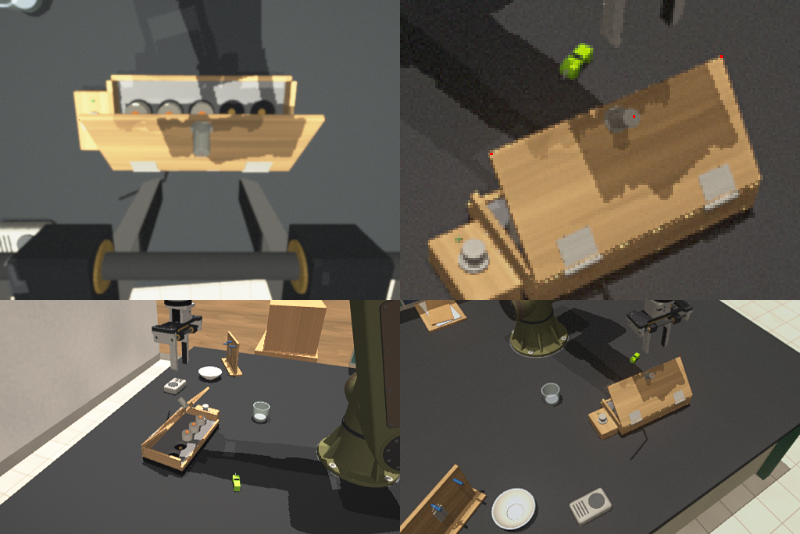

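```bash
python3 - <<'E'
from dock import *
q=np.load("q.npy");C=cam("wrist");im=cv2.imread("pics/w8.png").astype(int)
for u in(112,120,300,380,400): print(u,[tuple(im[v,u]) [2] for v in range(138,162)])
for al in(.72,.785,.85): print(al,proj("",W(q,[cov(al,.143,-.13,h) for h in(0,.008)]),C).round(1).tolist())
a=cv2.imread("pics/s8.png");print(sense()["time"])
E
```

```text
112 [np.int64(247), np.int64(247), np.int64(247), np.int64(247), np.int64(247), np.int64(247), np.int64(247), np.int64(245), np.int64(240), np.int64(241), np.int64(243), np.int64(244), np.int64(246), np.int64(247), np.int64(246), np.int64(244), np.int64(240), np.int64(239), np.int64(237), np.int64(237), np.int64(236), np.int64(237), np.int64(237), np.int64(238)]
120 [np.int64(247), np.int64(247), np.int64(247), np.int64(246), np.int64(236), np.int64(214), np.int64(220), np.int64(231), np.int64(236), np.int64(240), np.int64(242), np.int64(244), np.int64(246), np.int64(247), np.int64(246), np.int64(243), np.int64(240), np.int64(238), np.int64(237), np.int64(236), np.int64(236), np.int64(236), np.int64(237), np.int64(237)]
300 [np.int64(30), np.int64(54), np.int64(75), np.int64(87), np.int64(107), np.int64(117), np.int64(115), np.int64(111), np.int64(114), np.int64(124), np.int64(128), np.int64(127), np.int64(125), np.int64(127), np.int64(126), np.int64(121), np.int64(114), np.int64(111), np.int64(109), np.int64(109), np.int64(111), np.int64(116), np.int64(116), np.int64(128)]
380 [np.int64(91), np.int64(90), np.int64(89), np.int64(86), np.int64(88), np.int64(88), np.int64(91), np.int64(105), np.int64(152), np.int64(213), np.int64(235), np.int64(239), np.int64(235), np.int64(218), np.int64(190), np.int64(173), np.int64(163), np.int64(156), np.int64(154), np.int64(157), np.int64(159), np.int64(163), np.int64(161), np.int64(159)]
400 [np.int64(88), np.int64(89), np.int64(88), np.int64(89), np.int64(87), np.int64(87), np.int64(89), np.int64(103), np.int64(152), np.int64(216), np.int64(239), np.int64(241), np.int64(242), np.int64(244), np.int64(246), np.int64(246), np.int64(244), np.int64(242), np.int64(240), np.int64(240), np.int64(241), np.int64(241), np.int64(242), np.int64(242)]
0.72 [[120.7, 139.4], [118.8, 145.9]]
0.785 [[118.7, 147.1], [116.9, 154.1]]
0.85 [[116.8, 155.5], [115.2, 163.0]]
34.25
```

```bash
python3 -c "
from rig import *
print(hand_in())"
```

```text
the job is handed in; nothing more can be done
None
```

The job is handed in: all three tealights found on the ledge are upright in pockets 1 to 3, the plunger was pressed to its stop and came back up, and the cover stands at about 45° (0.775 rad by camera); the hand-in gave no verdict.

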